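Nest the specimen glassware on the light base and hold its spring light slide at the index

TASK

Set the specimen up for a light exposure: stand the low, wide glass vessel upright in the shallow glass dish on the light base and the tall, narrow specimen beaker upright inside that vessel, setting the glass down rather than dropping it, and keep the light slide shut until all three are nested and let go. Then take the upright knob of the spring-return light slide, pull the slide out until the dark line across it is level with the pointer of the index clip on its rail, and finish while holding it there, since it springs shut when let go. Leave the petri dish, dropper bottle and rubber blower where they are.

Things in the scene. Friction and masses are not known exactly. Their poses are not given: they have to be found in the camera images.
- light_base: Fixed slim white transmitted-light base, 150 x 136 mm and 34 mm high, origin at the centre of its underside on the desk. A flat aluminium slide guide sticks out of its -x side, from x = -75 to -173 mm, 40 mm wide, its two rails 13.5 mm high. The light slide comes out along the base's own -x axis. Position and yaw vary; the base's -x axis points roughly to the robot's left (world +y).
- light_port (a point): Centre of the round white window (100 mm across) in the top of the light base, 35 mm above the desk. The shallow dish stands on it.
- light_slide: Flat steel slide (24 mm wide, top 13 mm above the desk) in the guide, with an upright black knob. Origin on the knob's axis at desk height; its axes are those of the base. The knob: 16 mm in diameter from 30 to 58 mm above the desk, rounded top at 63 mm, a 12 mm neck from 18 to 26 mm. Shut, the origin is at x = -110 mm in the frame of the base; it can be pulled to x = -162 mm (52 mm of travel). A spring pulls it shut: about 2.4 N when shut, 6 N when out 40 mm.
- slide_knob (a point): Point on the knob's axis, 48 mm above the desk: a good height to pinch it from above.
- slide_line (a point): Middle of the 2 mm wide dark line across the top of the slide, 14 mm behind the knob's axis (towards the base, +x of the base), 13 mm above the desk. It moves with the slide.
- index_clip: Fixed dark steel index clip with a brass thumbscrew, 14 mm long, on the guide rail at the base's -y side (its screw reaches 32 mm out from the guide's centre line); up to 16.5 mm above the desk. Origin on the centre line of the guide at desk height, level (along the guide) with the pointer; same axes as the base. Lies 20 to 38 mm further out than the slide's line when shut, differently each time.
- index_tip (a point): Tip of the clip's pointer, 9.5 mm from the centre line of the guide at the base's -y side, 15 mm above the desk. The slide is at the mark when slide_line is level with it along the base's x axis.
- drip_dish: Shallow clear glass dish standing loose on the window of the light base: 90 mm over the rim, 16 mm high, 82 mm wide inside, floor 3.5 mm thick. Origin at the centre of its underside, z up.
- jacket_dish: Low, wide clear glass vessel on the desk at the left: body 60 mm in diameter (rim 62.4 mm), 42 mm high, 54 mm wide inside, floor 3.5 mm thick. Origin at the centre of its underside, z up. Open at the top. About 70 g.
- specimen_beaker: Tall, narrow clear glass beaker on the desk at the left: body 40 mm in diameter (rim 42.4 mm), 65 mm high, a small brown specimen on its floor. Origin at the centre of its underside, z up. About 50 g. It and the low vessel swap places at random.
- petri: Bystander: petri dish with small pebbles, 60 mm across, 14 mm high; origin at the centre of its underside.
- dropper: Bystander: dropper bottle, 33 mm wide, about 90 mm high; origin at the centre of its underside.
- blower: Bystander: black rubber dust blower, 52 mm wide, 100 mm high; origin at the centre of its underside.
Not all that is in view belongs to the job. What is shaped like the specimen_beaker but blue or yellow is not meant.

How it is judged:
On the way:
1. the three vessels stand nested on the light base, let go and at rest, the slide still shut (horizontal distance between drip_dish and light_port below 0.015 m and height (world z) of drip_dish between 0.03 and 0.04 m and angle between each of drip_dish, jacket_dish, specimen_beaker's own z axis and vertical below 0.08 rad and horizontal distance between jacket_dish and drip_dish below 0.014 m and z of jacket_dish in the frame of drip_dish between 0 and 0.008 m and horizontal distance between specimen_beaker and jacket_dish below 0.011 m and z of specimen_beaker in the frame of jacket_dish between 0 and 0.008 m and contact force between the fingers and jacket_dish below 0.1 N and contact force between the fingers and specimen_beaker below 0.1 N and linear speed of each of jacket_dish, specimen_beaker below 0.02 m/s and x of light_slide in the frame of light_base above -0.114 m), for 0.2 s.
At the end, for the whole second after the job is handed in: Beaker upright in low vessel, low vessel upright in shallow dish, each on the other's floor, let go and still, dish within 15 mm of the window's middle; only the fingers (over 1 N) hold the slide still, its line within 5 mm of the pointer; bystanders within 30 mm of their places (horizontal distance between drip_dish and light_port below 0.015 m and height (world z) of drip_dish between 0.03 and 0.04 m and angle between each of drip_dish, jacket_dish, specimen_beaker's own z axis and vertical below 0.08 rad and horizontal distance between jacket_dish and drip_dish below 0.014 m and z of jacket_dish in the frame of drip_dish between 0 and 0.008 m and horizontal distance between specimen_beaker and jacket_dish below 0.011 m and z of specimen_beaker in the frame of jacket_dish between 0 and 0.008 m and contact force between the fingers and jacket_dish below 0.1 N and contact force between the fingers and specimen_beaker below 0.1 N and linear speed of each of jacket_dish, specimen_beaker below 0.02 m/s and x of slide_line in the frame of index_tip between -0.005 and 0.005 m and contact force between the fingers and light_slide above 1 N and linear speed of light_slide below 0.01 m/s and contact force between light_slide and drip_dish below 0.2 N and contact force between light_slide and jacket_dish below 0.2 N and contact force between light_slide and specimen_beaker below 0.2 N and contact force between light_slide and petri below 0.2 N and contact force between light_slide and dropper below 0.2 N and contact force between light_slide and blower below 0.2 N and distance of each of petri, dropper, blower from where it was at the start of the episode below 0.03 m); the arm keeps its last pose, push and grip.
It fails at once if the light slide is opened by more than 8 mm while the three vessels are not nested (x of light_slide in the frame of light_base below -0.118 m and not (horizontal distance between drip_dish and light_port below 0.015 m and height (world z) of drip_dish between 0.03 and 0.04 m and angle between each of drip_dish, jacket_dish, specimen_beaker's own z axis and vertical below 0.08 rad and horizontal distance between jacket_dish and drip_dish below 0.014 m and z of jacket_dish in the frame of drip_dish between 0 and 0.008 m and horizontal distance between specimen_beaker and jacket_dish below 0.011 m and z of specimen_beaker in the frame of jacket_dish between 0 and 0.008 m)).
It fails at once if a glass vessel is dropped (falls freely at over 0.6 m/s, some 18 mm) ((contact force between the fingers and jacket_dish below 0.02 N and linear speed of jacket_dish above 0.6 m/s) or (contact force between the fingers and specimen_beaker below 0.02 N and linear speed of specimen_beaker above 0.6 m/s)).
It fails at once if the petri dish, dropper bottle or blower is pushed more than 30 mm or toppled (distance of any of petri, dropper, blower from where it was at the start of the episode above 0.03 m or angle between any of petri, dropper, blower's own z axis and vertical above 0.5 rad).
It also fails if it takes over 72 s, if anything falls off the work surface, if the arm or the gripper's body presses on something with over 40 N, if the wrist force passes 120 N, or if a joint passes its speed limit or range.

ROBOT

A 6-joint arm with a two-finger parallel gripper is mounted at the origin on a cart in front of the work surface, level with it; the furniture and walls round the work are solid. World frame = base frame: x ahead of the robot, y to its left, z up, the work surface at z = 0. Lengths are in m, angles in rad, forces in N, time in s.
With the tool pointing down it reaches from about 0.4 to 0.925 m from the base axis. Payload 12.5 kg.
Tool frame: the origin (TCP) lies on the centre line of the jaws, within the pads' length; the fingertips stand 11 mm ahead of it and the grasp point (between the pads) lies 8 mm behind it; z points along the fingers, y is the line along which they close (so a half turn about z gives the same grasp; the last joint's range is limited). The gripper opens to 95 mm and grips with 3 to 60 N. Pads are 20 mm wide; open, the fingers measure 119 mm over their backs; the gripper's body (75 mm by 180 mm) begins 59 mm behind the grasp point.
Start: joints at [1.088, 0.491, 1.559, -0, 1.092, -0.106], TCP at [0.23, 0.581, 0.226] pointing down, gripper open.
Joint ranges: [-3.1, 3.1], [-0.84, 2.19], [0.05, 2.79], [-1.13, 4.28], [0.06, 2.93], [-2.69, 2.69]. Speed limits (rad/s): [2.22, 2.22, 2.79, 3.14, 3.14, 3.14].

INTERFACE

Orientations are given as a rotation vector (axis times angle).
In Python, from bench import manip, imaging gives the robot as it stands. The module is installed in compiled form; this text tells all that it offers.
- The arm moves only by the tool drive_tool, never from a script. Its argument "plan" is a list of rows, each an object with "translation": the shift along the tool's x, y, z in cm, a list of three; "roll": the turn about the tool's z in units of 8 degrees (1.0 is 8 degrees); "hand": the finger opening in cm, from 0 to 9.51. In form: [{"translation": [tx, ty, tz], "roll": roll, "hand": hand}, ...]. A call has 1 to 12 rows; each row is the pose to reach, as a shift and turn from the pose commanded when the call began, along the tool's axes at that moment; what a row does not reach only later rows make up. A row lasts 1/8 s, in which the tool goes at most 62.5 mm and 10.7 degrees, less where a joint would pass 70% of its speed; a pose out of reach is approached as far as the arm can. A call with a gripper value outside its range is refused whole. The fingers move at their own pace and stop on an object; "grip_force" is the grip in N (left out, the last holds). Time passes only in rows, so rows that repeat a pose let the fingers close. It gives the time, the measured TCP pose, the force, the opening and the grip force at its end, in the units of the state.
- manip.sense(): the state, without advancing time (a new reading comes with each control period).
- imaging.get_image(name): name is "scene" or "top"; returns the picture (384x512x3 uint8, red, green, blue); there is no depth.
- imaging.get_calibration(name): a dict with "K" (3x3 intrinsics, pixels), "position" and "rotation" of the camera in the world. Camera axes: x right, y down, z forward; pixel columns grow to the right and rows downward; lengths in m; the calibration is good to about 2 mm. A picture is of the moment at which its call begins. get_calibration takes no time and is no camera call.
- manip.finish_job(): hands the job in; it is judged then, once.
The state is a dict: "clock": time; "q": joint angles; "joint_vel": joint speeds; "tau": joint torques, N m; "eef_pos": TCP position; "ee_rot": TCP orientation; "ft_force": force on the tool from outside, world axes, zero at the start; "moment": the same for the moment, N m; "gripper_width": finger opening in m; "grip_force": force on a finger pad.
Only numpy, scipy, OpenCV 4.12 (cv2) and the standard library are available. Lean on these libraries where they do the work, as an engineer would, in place of code of your own. Each camera call takes 0.05 s, during which the arm holds its last target. There are 200 camera calls.

## Working session

There is one attempt and no reset: what is moved stays moved. The work goes in short steps, Python scripts to look and compute and a tool call to move; the robot and the scene stay as the last step left them, time stands still between calls to the robot, and variables do not carry over. Pictures are saved under pics/ and viewed, at most 10 in all, crops included, and the job is handed in when it is done.

Besides the shell and the picture viewer there is one more tool, called after "Emit:" in YAML: its name, and indented under it one key for each argument. drive_tool: Moves the arm, as the interface text tells. Its arguments: {"type":"object","properties":{"plan":{"type":"array"},"grip_force":{"type":"number"}},"required":["plan"]}

```bash
mkdir -p pics; python3 - <<'E'
from bench import manip, imaging
import cv2,numpy as np
np.set_printoptions(precision=4,suppress=True)
s=manip.sense();print({k:np.round(v,4) for k,v in s.items()})
for n in("scene","top"):
    im=imaging.get_image(n);cv2.imwrite(f"pics/{n}0.png",im[:,:,::-1]);c=imaging.get_calibration(n);print(n,c)
E
```

```text
{'clock': np.float64(0.0), 'q': array([ 1.0884,  0.4915,  1.5594,  0.    ,  1.0917, -0.1056]), 'joint_vel': array([ 0.0002, -0.002 ,  0.0009,  0.0013, -0.0001, -0.001 ]), 'tau': array([ -0.0023, -61.2634, -25.8178,   0.0691,   0.0483,  -0.0001]), 'eef_pos': array([0.2298, 0.581 , 0.2251]), 'ee_rot': array([-0.5883, -3.0857,  0.0016]), 'ft_force': array([0.28  , 1.5645, 0.924 ]), 'moment': array([-0.0005,  0.041 ,  0.0133]), 'grip_force': np.float64(0.0), 'gripper_width': np.float64(0.0948)}
scene {'K': array([[405.5571,   0.    , 252.6467],
       [  0.    , 405.5571, 189.3697],
       [  0.    ,   0.    ,   1.    ]]), 'position': array([-0.3026, -0.1822,  0.858 ]), 'rotation': array([-1.9346,  1.4245, -0.6455])}
top {'K': array([[375.8547,   0.    , 254.9153],
       [  0.    , 375.8547, 192.0596],
       [  0.    ,   0.    ,   1.    ]]), 'position': array([0.2983, 0.0607, 1.0695]), 'rotation': array([-2.1382,  2.0366, -0.2491])}
```

View pics/scene0.png

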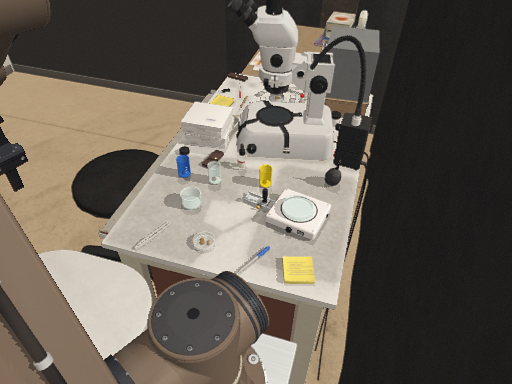

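View pics/top0.png

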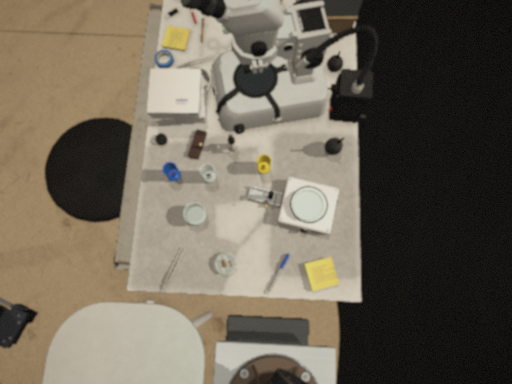

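The scene and top views show the low vessel at top (195,214), the clear beaker at (208,173), the dish on the base at (309,206) and the slide and clip near (263,196). The yellow decoy is at (264,163). I'll enlarge next.

```bash
python3 - <<'E'
import cv2,numpy as np
a=cv2.imread("pics/top0.png")[140:245,150:350]; b=cv2.imread("pics/scene0.png")[135:245,165:340]
cv2.imwrite("pics/c1.png",cv2.resize(a,None,fx=4,fy=4,interpolation=cv2.INTER_CUBIC))
cv2.imwrite("pics/c2.png",cv2.resize(b,None,fx=4.5,fy=4.5,interpolation=cv2.INTER_CUBIC))
E
```

```text
(no output)
```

View pics/c1.png

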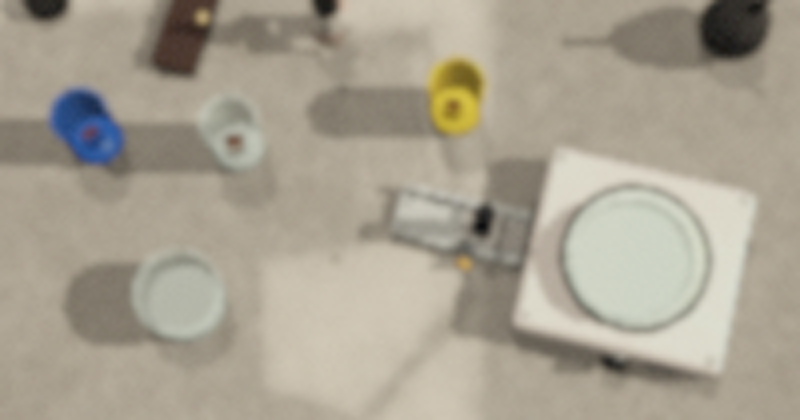

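View pics/c2.png

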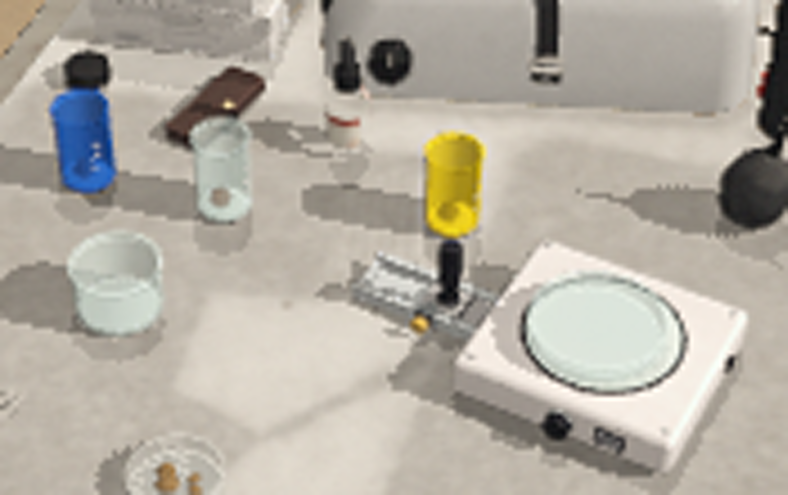

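Crops: jacket rim c1 (179,294)/c2 (115,262); beaker rim c1 (226,121)/c2 (222,133); base corners and knob (c1 484,213; c2 451,240) and brass screw (c1 465,264; c2 420,324) are readable. Next I triangulate and overlay the models as a check.

```bash
cat > h.py <<'E'
import numpy as np,cv2
from scipy.optimize import least_squares
from bench import imaging
from scipy.spatial.transform import Rotation as R
np.set_printoptions(precision=4,suppress=True)
C={n:imaging.get_calibration(n) for n in("top","scene")}
def proj(n,P):
    c=C[n];Rm=np.array(c["rotation"]);Rm=R.from_rotvec(Rm).as_matrix()if Rm.ndim==1 else Rm
    p=(np.atleast_2d(P)-c["position"])@Rm@np.array(c["K"]).T
    return p[:,:2]/p[:,2:]
OFF={"top":(150,140,4),"scene":(165,135,4.5)}
def full(n,uv): ox,oy,f=OFF[n];return (np.array(uv,float)+.5)/f-.5+[ox,oy]
def crop(n,p): ox,oy,f=OFF[n];return (p-[ox,oy]+.5)*f-.5
def tri(a,b):
    a,b=full("top",a),full("scene",b)
    r=least_squares(lambda P:np.r_[proj("top",P)[0]-a,proj("scene",P)[0]-b],[.5,.1,.03]);return r.x,r.fun
def circ(c,r,z,n=60):
    t=np.linspace(0,2*np.pi,n);return np.c_[c[0]+r*np.cos(t),c[1]+r*np.sin(t),0*t+z]
E
python3 - <<'E'
from h import *
for k,a,b in[("jacket rim",(179,294),(115,262)),("beaker rim",(226,121),(222,133)),("knobtop",(484,213),(451,240)),("screw",(465,264),(420,324)),("dish",(637,257),(604,330))]:print(k,*tri(a,b))
ct=[(556,149),(756,193),(718,376),(515,325)];cs=[(547,240),(747,315),(665,470),(455,390)]
P=np.array([tri(a,b)[0] for a,b in zip(ct,cs)]);print(P,P.mean(0))
loc=np.array([[-75,-68],[75,-68],[75,68],[-75,68]])/1000
def place(x,L,z): 
    c,s=np.cos(x[2]),np.sin(x[2]);return np.c_[x[0]+c*L[:,0]-s*L[:,1],x[1]+s*L[:,0]+c*L[:,1],np.full(len(L),z)]
# order: far-left, far-right, near-right, near-left ; base -x ~ +y(left)
L=np.array([[-75,68],[75,68],[75,-68],[-75,-68]])/1000
f=lambda x:np.r_[(proj("top",place(x,L,.034))-full("top",ct)).ravel(),(proj("scene",place(x,L,.034))-full("scene",cs)).ravel()]
r=least_squares(f,[.55,-.08,-1.57]);print(r.x,r.fun)
E
```

```text
jacket rim [0.4863 0.2393 0.0434] [ 0.1481 -0.0514 -0.1669  0.0008]
beaker rim [0.6068 0.2117 0.0661] [ 0.7313 -0.2491 -0.8591  0.0331]
knobtop [0.549  0.03   0.0664] [ 0.4399 -0.1441 -0.4877  0.0531]
screw [0.5243 0.0413 0.01  ] [ 0.14   -0.0462 -0.1513  0.0147]
dish [ 0.5297 -0.0789  0.0356] [ 0.1789 -0.0572 -0.1903  0.029 ]
[[ 0.6084 -0.0216  0.0294]
 [ 0.5831 -0.1645  0.0249]
 [ 0.4516 -0.1388  0.0077]
 [ 0.4828  0.0044  0.0007]] [ 0.5315 -0.0801  0.0157]
[ 0.5234 -0.0797 -1.7628] [-0.1741  0.6243  1.3313  1.6928  1.6936  2.3186 -0.5598  2.2364 -1.6956
 -0.3826  0.7071 -0.4424  1.7247 -3.885  -1.3586 -5.3903]
```

```bash
cat > ov.py <<'E'
from h import *
def place(x,L):
    L=np.atleast_2d(L).astype(float)/1000
    c,s=np.cos(x[2]),np.sin(x[2]);return np.c_[x[0]+c*L[:,0]-s*L[:,1],x[1]+s*L[:,0]+c*L[:,1],L[:,2]]
def overlay(base,jk,bk,clipx,dish,out,src="0",kx=-110):
    o=[]
    for n in("top","scene"):
        ox,oy,f=OFF[n];im=cv2.imread(f"pics/{n}{src}.png")
        w,h=(200,105) if n=="top" else (175,110)
        im=cv2.resize(im[oy:oy+h,ox:ox+w],None,fx=f,fy=f,interpolation=cv2.INTER_CUBIC)
        def dr(P,col,cl=True):cv2.polylines(im,[(crop(n,proj(n,P))*16).round().astype(int)],cl,col,1,cv2.LINE_AA,4)
        q=[[-75,68],[75,68],[75,-68],[-75,-68]]
        for z in(0,34):dr(place(base,[a+[z] for a in q]),(0,0,255))
        dr(place(base,[[-75,20,13.5],[-173,20,13.5],[-173,-20,13.5],[-75,-20,13.5]]),(0,0,255),False)
        k=place(base,[[kx,0,0]])[0]
        dr(circ(k,.008,.058,20),(255,0,255));dr(circ(k,.006,.018,20),(255,0,255))
        dr(place(base,[[kx+14,-12,13],[kx+14,12,13]]),(0,255,255),False)
        dr(place(base,[[clipx,-9.5,15],[clipx,-32,12]]),(0,200,0),False)
        p=place(base,[[0,0,35]])[0];dr(circ(p,.05,.035),(255,0,0))
        dr(circ(dish,.045,.051),(0,200,0))
        dr(circ(jk,.0312,.042),(0,0,255));dr(circ(jk,.030,.0),(0,0,255))
        dr(circ(bk,.0212,.065),(0,0,255));dr(circ(bk,.020,0),(0,0,255))
        o.append(im)
    a,b=o;w=max(a.shape[1],b.shape[1]);g=np.vstack([np.pad(i,((0,0),(0,w-i.shape[1]),(0,0))) for i in o]);cv2.imwrite(out,cv2.resize(g,None,fx=.65,fy=.65,interpolation=cv2.INTER_AREA))
E
python3 - <<'E'
from ov import *
base=[.5295,-.079,-1.75]
t=place(base,[[0,0,0]])[0]
# screw in base frame
d=np.array([.5243,.0413])-base[:2];c,s=np.cos(base[2]),np.sin(base[2]);print(c*d[0]+s*d[1],-s*d[0]+c*d[1])
overlay(base,[.4863,.2393],[.6068,.2117],-118,[.5297,-.0789],"pics/o1.png")
E
```

```text
-0.11744662991955726 -0.026559727418378355
```

View pics/o1.png

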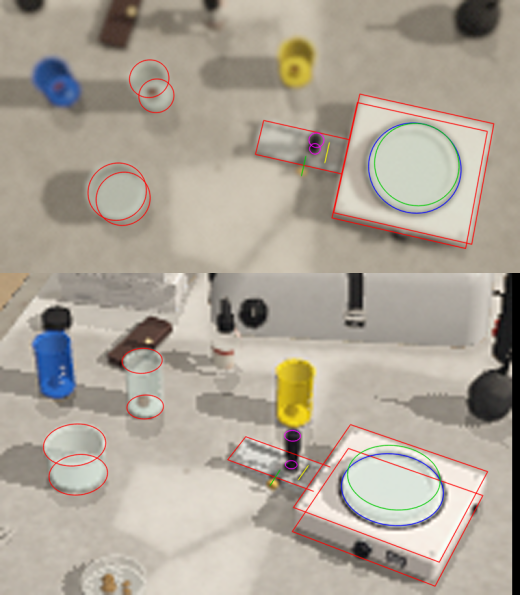

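The overlays match all objects: both vessels, the knob, guide and base all fit, and the screw sits at base x ≈ -118 mm. I'll move now.

```bash
cat > go.py <<'E'
import sys,numpy as np
from bench import manip
from scipy.spatial.transform import Rotation as R
s=manip.sense();M=R.from_rotvec(s["ee_rot"]).as_matrix();p=np.array(s["eef_pos"])
np.set_printoptions(precision=2,suppress=True)
print(round(float(s["clock"]),2),p*1000,"yaw(tool y)",round(float(np.degrees(np.arctan2(M[1,1],M[0,1]))),1),"w",float(s["gripper_width"])*1000,"f",float(s["grip_force"]),s["ft_force"])
a=list(map(float,sys.argv[1:]))
for i in range(0,len(a),3): print(a[i:i+3],(M.T@(np.array(a[i:i+3])/1000-p))*100)
E
python3 go.py 486 239 140 486 239 26
```

```text
0.1 [229.85 580.98 225.12] yaw(tool y) 68.4 w 95.26457064158693 f 0.0 [ 0.61 -0.9  -0.25]
[486.0, 239.0, 140.0] [-36.4  -22.37   8.53]
[486.0, 239.0, 26.0] [-36.4  -22.36  19.93]
```

Emit:
drive_tool:
  plan:
    - {"translation": [-5.2, -3.2, 1.2], "roll": 0, "hand": 9.5}
    - {"translation": [-10.4, -6.4, 2.4], "roll": 0, "hand": 9.5}
    - {"translation": [-15.6, -9.6, 3.6], "roll": 0, "hand": 9.5}
    - {"translation": [-20.8, -12.8, 4.8], "roll": 0, "hand": 9.5}
    - {"translation": [-26, -16, 6], "roll": 0, "hand": 9.5}
    - {"translation": [-31.2, -19.2, 7.3], "roll": 0, "hand": 9.5}
    - {"translation": [-36.4, -22.4, 8.5], "roll": 0, "hand": 9.5}
    - {"translation": [-36.4, -22.4, 8.5], "roll": 0, "hand": 9.5}
    - {"translation": [-36.4, -22.4, 8.5], "roll": 0, "hand": 9.5}
  grip_force: 8

```text
clock: 1.23
eef_pos: [0.4857, 0.239, 0.1405]
ee_rot: [-0.589, -3.085, 0.0]
ft_force: [-0.3, -1.2, 0.7]
gripper_width: 0.095
grip_force: 0.0
```

```bash
python3 go.py 486 239 26
```

```text
1.23 [485.71 239.   140.47] yaw(tool y) 68.4 w 95.04046133359422 f 0.0 [-0.35 -1.18  0.72]
[486.0, 239.0, 26.0] [-0.03  0.01 11.45]
```

Emit:
drive_tool:
  plan:
    - {"translation": [0, 0, 4], "roll": 0, "hand": 9.5}
    - {"translation": [0, 0, 8], "roll": 0, "hand": 9.5}
    - {"translation": [0, 0, 11.4], "roll": 0, "hand": 9.5}
    - {"translation": [0, 0, 11.4], "roll": 0, "hand": 9.5}
    - {"translation": [0, 0, 11.4], "roll": 0, "hand": 7.5}
    - {"translation": [0, 0, 11.4], "roll": 0, "hand": 6.5}
    - {"translation": [0, 0, 11.4], "roll": 0, "hand": 5.5}
    - {"translation": [0, 0, 11.4], "roll": 0, "hand": 5}
    - {"translation": [0, 0, 11.4], "roll": 0, "hand": 5}
    - {"translation": [0, 0, 11.4], "roll": 0, "hand": 5}
  grip_force: 12

```text
clock: 2.48
eef_pos: [0.4864, 0.2391, 0.0273]
ee_rot: [0.588, 3.085, 0.001]
ft_force: [-1.0, 1.8, 6.3]
gripper_width: 0.0613
grip_force: 12.0
```

```bash
python3 go.py 486 239 125 530 -79 125 530 -79 66
```

```text
2.48 [486.36 239.12  27.29] yaw(tool y) 68.4 w 61.330126157704676 f 12.000480720307678 [-0.99  1.76  6.26]
[486.0, 239.0, 125.0] [ 0.02 -0.02 -9.77]
[530.0, -79.0, 125.0] [-15.78 -27.96  -9.78]
[530.0, -79.0, 66.0] [-15.77 -27.97  -3.88]
```

Emit:
drive_tool:
  plan:
    - {"translation": [0, 0, -1], "roll": 0, "hand": 5}
    - {"translation": [0, 0, -3], "roll": 0, "hand": 5}
    - {"translation": [0, 0, -6], "roll": 0, "hand": 5}
    - {"translation": [0, 0, -9.8], "roll": 0, "hand": 5}
    - {"translation": [0, 0, -9.8], "roll": 0, "hand": 5}
    - {"translation": [0, 0, -9.8], "roll": 0, "hand": 5}

```text
clock: 3.22
eef_pos: [0.4856, 0.2388, 0.1244]
ee_rot: [-0.588, -3.086, 0.0]
ft_force: [0.2, 0.2, -1.4]
gripper_width: 0.0612
grip_force: 12.0
```

```bash
python3 go.py 530 -79 125; python3 - <<'E'
from bench import imaging
import cv2
for n in("scene","top"): cv2.imwrite(f"pics/{n}1.png",imaging.get_image(n)[:,:,::-1])
a=cv2.imread("pics/top1.png")[140:245,150:350]; b=cv2.imread("pics/scene1.png")[95:245,115:340]
a=cv2.resize(a,None,fx=3,fy=3,interpolation=cv2.INTER_CUBIC);b=cv2.resize(b,(600,400)[:2],interpolation=cv2.INTER_CUBIC)[:285+0]
import numpy as np
b=cv2.resize(cv2.imread("pics/scene1.png")[135:220,140:340],None,fx=3,fy=3,interpolation=cv2.INTER_CUBIC)
cv2.imwrite("pics/v1.png",np.vstack([a,b]))
E
```

```text
3.23 [485.64 238.8  124.39] yaw(tool y) 68.4 w 61.184703799799 f 11.999953493850626 [ 0.21  0.18 -1.38]
[530.0, -79.0, 125.0] [-15.82 -27.92  -0.06]
```

View pics/v1.png

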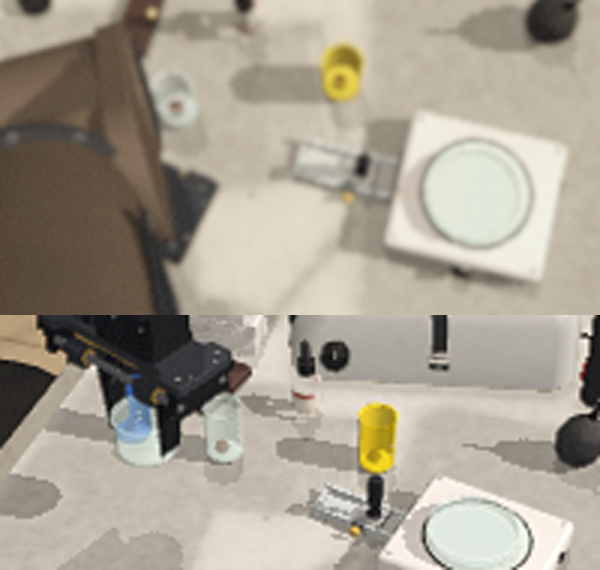

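The vessel is held level in the fingers. I'll carry it over the dish.

Emit:
drive_tool:
  plan:
    - {"translation": [-2.6, -4.6, 0], "roll": 0, "hand": 5}
    - {"translation": [-5.2, -9.2, 0], "roll": 0, "hand": 5}
    - {"translation": [-7.9, -13.9, 0], "roll": 0, "hand": 5}
    - {"translation": [-10.5, -18.5, 0], "roll": 0, "hand": 5}
    - {"translation": [-13, -23, 0], "roll": 0, "hand": 5}
    - {"translation": [-15, -26.5, 0], "roll": 0, "hand": 5}
    - {"translation": [-15.8, -27.9, 0], "roll": 0, "hand": 5}
    - {"translation": [-15.8, -27.9, 1], "roll": 0, "hand": 5}
    - {"translation": [-15.8, -27.9, 3], "roll": 0, "hand": 5}
    - {"translation": [-15.8, -27.9, 4], "roll": 0, "hand": 5}
    - {"translation": [-15.8, -27.9, 4], "roll": 0, "hand": 5}

```text
clock: 4.7
eef_pos: [0.5298, -0.0775, 0.0838]
ee_rot: [-0.586, -3.084, -0.0]
ft_force: [-0.3, 0.7, -0.4]
gripper_width: 0.0608
grip_force: 12.0
```

```bash
python3 go.py 530 -79 66; python3 - <<'E'
from bench import imaging
import cv2,numpy as np
for n in("scene","top"): cv2.imwrite(f"pics/{n}2.png",imaging.get_image(n)[:,:,::-1])
a=cv2.imread("pics/top2.png")[145:255,250:350]; b=cv2.imread("pics/scene2.png")[155:265,230:340]
cv2.imwrite("pics/v2.png",np.hstack([cv2.resize(i,(390,430),interpolation=cv2.INTER_CUBIC) for i in (a,b)]))
E
```

```text
4.7 [529.82 -77.54  83.78] yaw(tool y) 68.5 w 60.75253519004806 f 11.999968413365423 [-0.3   0.74 -0.42]
[530.0, -79.0, 66.0] [-0.07 -0.13  1.78]
```

View pics/v2.png

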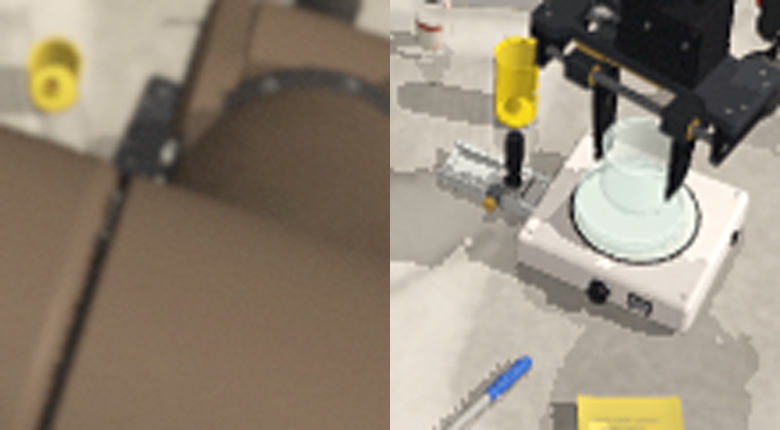

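The low vessel hangs above the dish, with both centred near pixel (637,200) in the view. I'll lower it slowly.

Emit:
drive_tool:
  plan:
    - {"translation": [0, 0, 0.4], "roll": 0, "hand": 5}
    - {"translation": [0, 0, 0.8], "roll": 0, "hand": 5}
    - {"translation": [0, 0, 1.1], "roll": 0, "hand": 5}
    - {"translation": [0, 0, 1.3], "roll": 0, "hand": 5}
    - {"translation": [0, 0, 1.45], "roll": 0, "hand": 5}
    - {"translation": [0, 0, 1.45], "roll": 0, "hand": 5}

```text
clock: 5.55
eef_pos: [0.5303, -0.0786, 0.0701]
ee_rot: [-0.588, -3.086, -0.0]
ft_force: [0.4, -0.6, -1.0]
gripper_width: 0.0611
grip_force: 12.0
```

```bash
python3 go.py 530 -79 66
```

```text
5.55 [530.26 -78.61  70.06] yaw(tool y) 68.4 w 61.12200273619601 f 11.999892523976996 [ 0.42 -0.65 -1.03]
[530.0, -79.0, 66.0] [ 0.01 -0.05  0.41]
```

Emit:
drive_tool:
  plan:
    - {"translation": [0, 0, 0.1], "roll": 0, "hand": 5}
    - {"translation": [0, 0, 0.2], "roll": 0, "hand": 5}
    - {"translation": [0, 0, 0.3], "roll": 0, "hand": 5}
    - {"translation": [0, 0, 0.3], "roll": 0, "hand": 5}

```text
clock: 6.05
eef_pos: [0.5302, -0.0786, 0.067]
ee_rot: [-0.588, -3.086, -0.0]
ft_force: [0.5, 0.2, -0.6]
gripper_width: 0.0611
grip_force: 12.0
```

Emit:
drive_tool:
  plan:
    - {"translation": [0, 0, 0.1], "roll": 0, "hand": 5}
    - {"translation": [0, 0, 0.15], "roll": 0, "hand": 5}
    - {"translation": [0, 0, 0.15], "roll": 0, "hand": 5}

```text
clock: 6.42
eef_pos: [0.5303, -0.0786, 0.0659]
ee_rot: [0.588, 3.086, 0.0]
ft_force: [-0.8, -0.7, 3.5]
gripper_width: 0.0609
grip_force: 12.0
```

Contact was felt at about 66 mm, as expected. I'll release and lift.

Emit:
drive_tool:
  plan:
    - {"translation": [0, 0, 0], "roll": 0, "hand": 6.3}
    - {"translation": [0, 0, 0], "roll": 0, "hand": 6.8}
    - {"translation": [0, 0, 0], "roll": 0, "hand": 7.4}
    - {"translation": [0, 0, 0], "roll": 0, "hand": 7.4}
    - {"translation": [0, 0, -2], "roll": 0, "hand": 7.4}
    - {"translation": [0, 0, -5], "roll": 0, "hand": 7.4}
    - {"translation": [0, 0, -8], "roll": 0, "hand": 7.4}
    - {"translation": [0, 0, -8], "roll": 0, "hand": 7.4}

```text
clock: 7.42
eef_pos: [0.531, -0.0788, 0.1474]
ee_rot: [0.588, 3.082, -0.0]
ft_force: [0.2, -0.3, -0.9]
gripper_width: 0.0741
grip_force: 0.0
```

```bash
python3 go.py 607 211.5 145 607 211.5 54
```

```text
7.42 [531.05 -78.78 147.4 ] yaw(tool y) 68.4 w 74.0833332677349 f 0.0 [ 0.16 -0.27 -0.88]
[607.0, 211.5, 145.0] [ 3.62 29.79  0.24]
[607.0, 211.5, 54.0] [ 3.65 29.78  9.34]
```

Emit:
drive_tool:
  plan:
    - {"translation": [0.6, 5, 0], "roll": 0, "hand": 7.4}
    - {"translation": [1.2, 10, 0], "roll": 0, "hand": 7.4}
    - {"translation": [1.8, 15, 0], "roll": 0, "hand": 7.4}
    - {"translation": [2.4, 20, 0], "roll": 0, "hand": 7.4}
    - {"translation": [3.0, 25, 0], "roll": 0, "hand": 7.4}
    - {"translation": [3.6, 29.8, 0.2], "roll": 0, "hand": 7.4}
    - {"translation": [3.6, 29.8, 0.2], "roll": 0, "hand": 7.4}
    - {"translation": [3.6, 29.8, 0.2], "roll": 0, "hand": 7.4}
    - {"translation": [3.6, 29.8, 0.2], "roll": 0, "hand": 7.4}

```text
clock: 8.55
eef_pos: [0.6062, 0.2106, 0.1433]
ee_rot: [-0.59, -3.085, 0.0]
ft_force: [-0.8, -0.2, -0.1]
gripper_width: 0.0738
grip_force: 0.0
```

```bash
python3 go.py 607 211.5 54; python3 - <<'E'
from bench import imaging
import cv2,numpy as np
for n in("scene","top"): cv2.imwrite(f"pics/{n}3.png",imaging.get_image(n)[:,:,::-1])
a=cv2.imread("pics/top3.png")[145:245,170:350]; b=cv2.imread("pics/scene3.png")[135:245,160:340]
cv2.imwrite("pics/v3.png",np.vstack([cv2.resize(i,None,fx=2.8,fy=2.8,interpolation=cv2.INTER_CUBIC) for i in (a,b)]))
E
```

```text
8.55 [606.24 210.58 143.34] yaw(tool y) 68.3 w 73.83532659535611 f 0.0 [-0.83 -0.16 -0.14]
[607.0, 211.5, 54.0] [-0.04  0.12  8.93]
```

View pics/v3.png

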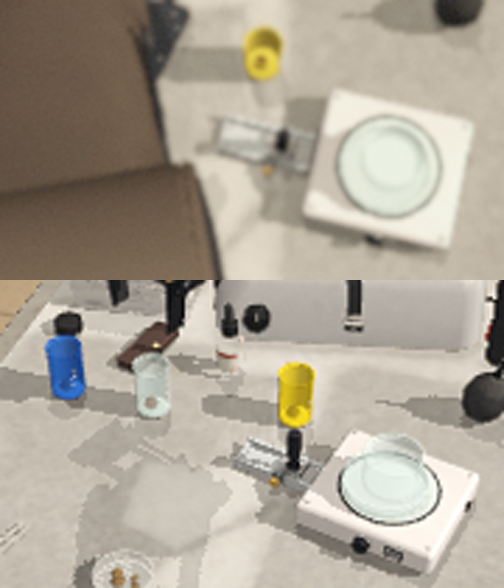

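The jacket stands inside the dish: its rim is at v3 (395,153) in the top view and about (397,451) in the scene view. I'll triangulate it and grasp the beaker.

```bash
python3 - <<'E'
from h import *
a=np.array([395/2.8+170,153/2.8+145])-.3;b=np.array([397/2.8+160,171/2.8+135])-.3
print(least_squares(lambda P:np.r_[proj("top",P)[0]-a,proj("scene",P)[0]-b],[.5,.1,.03]).x)
P0=[.530,-.079,.0805];print(proj("top",P0),a,proj("scene",P0),b)
# automatic: correlate projected rim circle against edge strength on both views
im={n:cv2.GaussianBlur(cv2.imread(f"pics/{n}3.png").astype(np.float32),(0,0),.7).mean(2) for n in C}
g={n:np.hypot(cv2.Sobel(i,5,1,0),cv2.Sobel(i,5,0,1)) for n,i in im.items()}
def sc(c,z=.0805,r=.0312): 
    s=0
    for n in g:
        p=proj(n,circ(c,r,z,120)).astype(np.float32);v=cv2.remap(g[n],p[:,:1],p[:,1:],1);s+=v.mean()/g[n].std()
    return s
best=sorted([(sc((x,y)),x,y) for x in np.arange(.515,.546,.001) for y in np.arange(-.094,-.064,.001)],reverse=True)[:6]
print(np.array(best))
E
```

```text
[ 0.5331 -0.0796  0.0803]
[[311.3852 200.1868]] [310.7714 199.3429] [[300.1341 196.5625]] [301.4857 195.7714]
[[ 1.7151  0.515  -0.093 ]
 [ 1.712   0.515  -0.094 ]
 [ 1.6995  0.516  -0.094 ]
 [ 1.6984  0.516  -0.093 ]
 [ 1.6899  0.517  -0.094 ]
 [ 1.6885  0.517  -0.093 ]]
```

Emit:
drive_tool:
  plan:
    - {"translation": [0, 0.1, 3], "roll": 0, "hand": 7.4}
    - {"translation": [0, 0.1, 6], "roll": 0, "hand": 7.4}
    - {"translation": [0, 0.1, 8.9], "roll": 0, "hand": 7.4}
    - {"translation": [0, 0.1, 8.9], "roll": 0, "hand": 7.4}
    - {"translation": [0, 0.1, 8.9], "roll": 0, "hand": 5.5}
    - {"translation": [0, 0.1, 8.9], "roll": 0, "hand": 4.6}
    - {"translation": [0, 0.1, 8.9], "roll": 0, "hand": 4}
    - {"translation": [0, 0.1, 8.9], "roll": 0, "hand": 3.2}
    - {"translation": [0, 0.1, 8.9], "roll": 0, "hand": 3.2}
    - {"translation": [0, 0.1, 8.9], "roll": 0, "hand": 3.2}
  grip_force: 12

```text
clock: 9.9
eef_pos: [0.6069, 0.2126, 0.055]
ee_rot: [0.588, 3.086, 0.0]
ft_force: [-0.6, -1.7, 4.8]
gripper_width: 0.0406
grip_force: 12.0
```

```bash
python3 go.py 531 -79 190
```

```text
9.9 [606.94 212.58  55.03] yaw(tool y) 68.4 w 40.594684064753224 f 12.007980063208379 [-0.57 -1.73  4.81]
[531.0, -79.0, 190.0] [ -3.67 -29.9  -13.5 ]
```

Emit:
drive_tool:
  plan:
    - {"translation": [0, 0, -1], "roll": 0, "hand": 3.2}
    - {"translation": [0, 0, -4], "roll": 0, "hand": 3.2}
    - {"translation": [0, 0, -8], "roll": 0, "hand": 3.2}
    - {"translation": [0, 0, -11], "roll": 0, "hand": 3.2}
    - {"translation": [-0.7, -6, -11], "roll": 0, "hand": 3.2}
    - {"translation": [-1.4, -12, -11], "roll": 0, "hand": 3.2}
    - {"translation": [-2.2, -18, -11], "roll": 0, "hand": 3.2}
    - {"translation": [-3, -24, -11], "roll": 0, "hand": 3.2}
    - {"translation": [-3.4, -28, -11], "roll": 0, "hand": 3.2}
    - {"translation": [-3.7, -29.9, -11], "roll": 0, "hand": 3.2}
    - {"translation": [-3.7, -29.9, -11], "roll": 0, "hand": 3.2}
    - {"translation": [-3.7, -29.9, -11], "roll": 0, "hand": 3.2}

```text
clock: 11.4
eef_pos: [0.5315, -0.078, 0.1647]
ee_rot: [0.587, 3.086, 0.0]
ft_force: [-0.6, -1.1, 0.0]
gripper_width: 0.0407
grip_force: 12.0
```

Emit:
drive_tool:
  plan:
    - {"translation": [0, 0, 0], "roll": 0, "hand": 3.2}
    - {"translation": [0, 0, 0], "roll": 0, "hand": 3.2}

```text
clock: 11.65
eef_pos: [0.5313, -0.0782, 0.1646]
ee_rot: [-0.587, -3.086, -0.0]
ft_force: [-0.6, -0.0, -0.6]
gripper_width: 0.0401
grip_force: 12.0
```

```bash
python3 go.py 531 -79 97; python3 - <<'E'
from bench import imaging
import cv2,numpy as np
cv2.imwrite("pics/scene4.png",imaging.get_image("scene")[:,:,::-1])
b=cv2.imread("pics/scene4.png")[135:245,220:350]
cv2.imwrite("pics/v4.png",cv2.resize(b,None,fx=5,fy=5,interpolation=cv2.INTER_CUBIC))
E
```

```text
11.65 [531.34 -78.18 164.57] yaw(tool y) 68.5 w 40.148768177366144 f 11.965698831772897 [-0.62 -0.01 -0.59]
[531.0, -79.0, 97.0] [ 0.   -0.09  6.76]
```

View pics/v4.png

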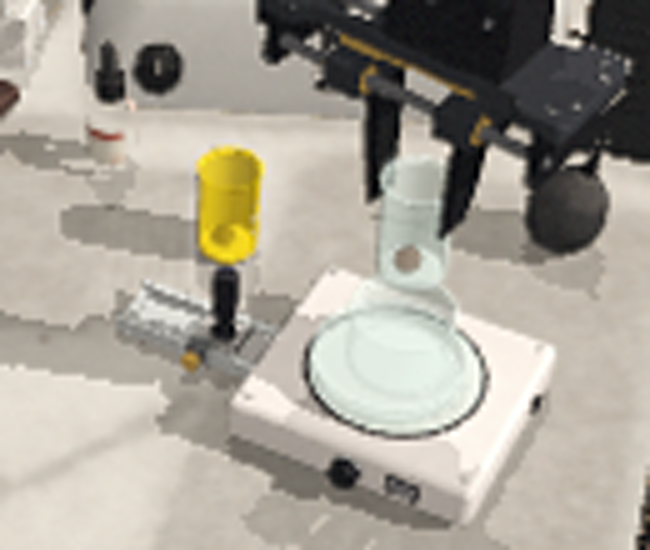

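```bash
python3 - <<'E'
from h import *
for P in([.5313,-.0782,.1096],[.531,-.079,.0805]): print((proj("scene",P)-[220,135]+.5)*5-.5)
E
```

```text
[[406.6171 269.5421]]
[[403.0412 308.6466]]
```

The beaker bottom at (412,268) hangs over the jacket rim at (405,308), agreeing with the projection to within about 2 mm. I'll lower it.

Emit:
drive_tool:
  plan:
    - {"translation": [0, 0, 1.5], "roll": 0, "hand": 3.2}
    - {"translation": [0, 0, 3], "roll": 0, "hand": 3.2}
    - {"translation": [0, 0, 4], "roll": 0, "hand": 3.2}
    - {"translation": [0, 0, 5], "roll": 0, "hand": 3.2}
    - {"translation": [0, 0, 5.7], "roll": 0, "hand": 3.2}
    - {"translation": [0, 0, 6.2], "roll": 0, "hand": 3.2}
    - {"translation": [0, 0, 6.2], "roll": 0, "hand": 3.2}

```text
clock: 12.58
eef_pos: [0.5311, -0.0789, 0.1024]
ee_rot: [-0.588, -3.086, -0.0]
ft_force: [0.4, -0.1, -0.1]
gripper_width: 0.0409
grip_force: 12.0
```

Emit:
drive_tool:
  plan:
    - {"translation": [0, 0, 0.15], "roll": 0, "hand": 3.2}
    - {"translation": [0, 0, 0.3], "roll": 0, "hand": 3.2}
    - {"translation": [0, 0, 0.45], "roll": 0, "hand": 3.2}
    - {"translation": [0, 0, 0.45], "roll": 0, "hand": 3.2}

```text
clock: 13.08
eef_pos: [0.5312, -0.079, 0.0981]
ee_rot: [-0.588, -3.086, -0.0]
ft_force: [0.5, -0.2, -1.3]
gripper_width: 0.0404
grip_force: 12.0
```

Emit:
drive_tool:
  plan:
    - {"translation": [0, 0, 0.1], "roll": 0, "hand": 3.2}
    - {"translation": [0, 0, 0.15], "roll": 0, "hand": 3.2}
    - {"translation": [0, 0, 0.15], "roll": 0, "hand": 3.2}

```text
clock: 13.45
eef_pos: [0.5314, -0.0791, 0.097]
ee_rot: [0.588, 3.085, -0.0]
ft_force: [-1.2, -0.4, 4.1]
gripper_width: 0.0406
grip_force: 12.0
```

Emit:
drive_tool:
  plan:
    - {"translation": [0, 0, 0], "roll": 0, "hand": 4.3}
    - {"translation": [0, 0, 0], "roll": 0, "hand": 4.8}
    - {"translation": [0, 0, 0], "roll": 0, "hand": 5.6}
    - {"translation": [0, 0, 0], "roll": 0, "hand": 5.6}
    - {"translation": [0, 0, -2], "roll": 0, "hand": 5.6}
    - {"translation": [0, 0, -5], "roll": 0, "hand": 5.6}
    - {"translation": [0, 0, -7], "roll": 0, "hand": 5.6}
    - {"translation": [0, 0, -7], "roll": 0, "hand": 5.6}
    - {"translation": [0, 0, -7], "roll": 0, "hand": 5.6}

```text
clock: 14.58
eef_pos: [0.5309, -0.0789, 0.1658]
ee_rot: [-0.588, -3.085, -0.0]
ft_force: [-0.6, -0.4, 0.7]
gripper_width: 0.0562
grip_force: 0.0
```

```bash
python3 - <<'E'
from ov import *
base=[.5295,-.079,-1.75]
print(place(base,[[-110,0,48]]))
E
python3 go.py 549 29.3 165
```

```text
[[0.5491 0.0292 0.048 ]]
14.57 [530.85 -78.87 165.82] yaw(tool y) 68.4 w 56.236867865341644 f 0.0 [-0.63 -0.44  0.72]
[549.0, 29.3, 165.0] [ 2.29 10.73  0.08]
```

Emit:
drive_tool:
  plan:
    - {"translation": [0.4, 2, 0], "roll": 1.2, "hand": 4.5}
    - {"translation": [0.8, 4, 0], "roll": 2.4, "hand": 4.5}
    - {"translation": [1.2, 6, 0], "roll": 3.6, "hand": 4.5}
    - {"translation": [1.6, 8, 0], "roll": 4.8, "hand": 4.5}
    - {"translation": [2.3, 10.7, 0], "roll": 6, "hand": 4.5}
    - {"translation": [2.3, 10.7, 0], "roll": 7.2, "hand": 4.5}
    - {"translation": [2.3, 10.7, 0], "roll": 8.4, "hand": 4.5}
    - {"translation": [2.3, 10.7, 0], "roll": 9.6, "hand": 4.5}
    - {"translation": [2.3, 10.7, 0], "roll": 9.8, "hand": 4.5}
    - {"translation": [2.3, 10.7, 0], "roll": 9.8, "hand": 4.5}
    - {"translation": [2.3, 10.7, 0], "roll": 9.8, "hand": 4.5}

```text
clock: 15.95
eef_pos: [0.5491, 0.029, 0.1664]
ee_rot: [-2.404, -2.022, 0.0]
ft_force: [0.2, 0.5, 0.1]
gripper_width: 0.0451
grip_force: 0.0
```

```bash
python3 go.py 549 29.5 40; python3 - <<'E'
from h import *
for n in("scene","top"): cv2.imwrite(f"pics/{n}5.png",imaging.get_image(n)[:,:,::-1])
a=cv2.imread("pics/scene5.png")[135:235,220:350];b=cv2.imread("pics/top5.png")[160:240,240:340]
cv2.imwrite("pics/v5.png",np.hstack([cv2.resize(i,(400,int(i.shape[0]*400/i.shape[1])),interpolation=cv2.INTER_CUBIC)[:305] for i in (a,b)]))
E
```

```text
15.95 [549.09  28.96 166.37] yaw(tool y) -9.9 w 45.08226008084735 f 0.0 [0.23 0.5  0.14]
[549.0, 29.5, 40.0] [ 0.05 -0.01 12.64]
```

View pics/v5.png

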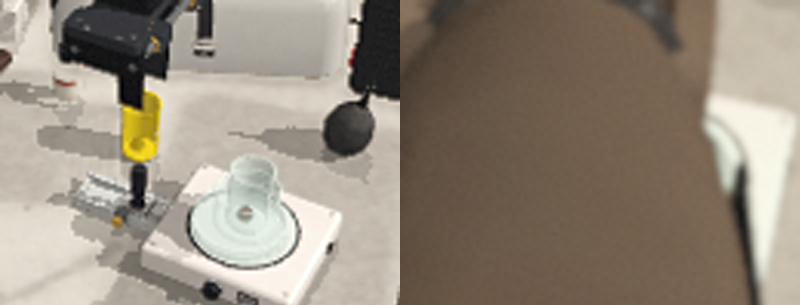

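The vessels are nested upright: beaker at v5 (253,190), in the jacket, in the dish. The gripper is aligned over the knob at (139,187). I'll refine the screw position numerically and descend on the knob.

```bash
python3 - <<'E'
from h import *
uv={}
for n,(cx,cy) in {"top":(265.8,205.6),"scene":(258,206.6)}.items():
    for k in "0135":
        import os
        f=f"pics/{n}{k}.png"
        if not os.path.exists(f) or (n=="top" and k=="5"): continue
        im=cv2.imread(f).astype(float);x0,y0=int(cx)-6,int(cy)-6;w=im[y0:y0+13,x0:x0+13]
        s=np.clip(w[...,2]-w[...,0]-45,0,None);yy,xx=np.mgrid[y0:y0+13,x0:x0+13]
        p=np.array([(s*xx).sum(),(s*yy).sum()])/s.sum();print(n,k,p,s.max(),(s>0).sum());uv.setdefault(n,p)
r=least_squares(lambda P:np.r_[proj("top",P)[0]-uv["top"],proj("scene",P)[0]-uv["scene"]],[.5,.1,.03]);P=r.x;print(P,r.fun)
for yaw in(-1.735,-1.75,-1.763):
    c,s=np.cos(yaw),np.sin(yaw)
    for K in([.549,.030],[.5491,.0292]):
        d=P[:2]-K;print(yaw,K,"screw minus knob along base x,y",c*d[0]+s*d[1],-s*d[0]+c*d[1])
E
```

```text
top 0 [265.5866 205.4134] 42.0 14
top 1 [265.5588 205.3882] 48.0 15
top 3 [265.1412 205.3785] 35.0 11
scene 0 [257.8442 206.4643] 105.0 13
scene 1 [257.8336 206.471 ] 108.0 13
scene 3 [257.5418 206.5558] 93.0 12
scene 5 [257.5698 206.6297] 76.0 12
[0.525  0.042  0.0097] [ 0.1949 -0.0643 -0.2107  0.0204]
-1.735 [0.549, 0.03] screw minus knob along base x,y -0.007918093361777939 -0.02567887823911544
-1.735 [0.5491, 0.0292] screw minus knob along base x,y -0.008690985757897608 -0.025908306537327307
-1.75 [0.549, 0.03] screw minus knob along base x,y -0.007532033863596624 -0.02579475636602878
-1.75 [0.5491, 0.0292] screw minus knob along base x,y -0.008301398015530825 -0.026035751805235752
-1.763 [0.549, 0.03] screw minus knob along base x,y -0.007196075028040307 -0.025890490422082836
-1.763 [0.5491, 0.0292] screw minus knob along base x,y -0.007962241317153299 -0.02614146694972401
```

Emit:
drive_tool:
  plan:
    - {"translation": [0, 0, 4], "roll": 0, "hand": 4.5}
    - {"translation": [0, 0, 8], "roll": 0, "hand": 4.5}
    - {"translation": [0, 0, 11], "roll": 0, "hand": 4.5}
    - {"translation": [0, 0, 12.6], "roll": 0, "hand": 4.5}
    - {"translation": [0, 0, 12.6], "roll": 0, "hand": 4.5}
    - {"translation": [0, 0, 12.6], "roll": 0, "hand": 3}
    - {"translation": [0, 0, 12.6], "roll": 0, "hand": 2}
    - {"translation": [0, 0, 12.6], "roll": 0, "hand": 1.2}
    - {"translation": [0, 0, 12.6], "roll": 0, "hand": 1}
    - {"translation": [0, 0, 12.6], "roll": 0, "hand": 1}
    - {"translation": [0, 0, 12.6], "roll": 0, "hand": 1}
  grip_force: 30

```text
clock: 17.42
eef_pos: [0.5502, 0.0289, 0.0412]
ee_rot: [2.405, 2.018, 0.003]
ft_force: [5.4, -1.5, 5.6]
gripper_width: 0.0154
grip_force: 30.0
```

Emit:
drive_tool:
  plan:
    - {"translation": [0.3, 0, 0], "roll": 0, "hand": 1}
    - {"translation": [0.7, 0, 0], "roll": 0, "hand": 1}
    - {"translation": [1.1, 0, 0], "roll": 0, "hand": 1}
    - {"translation": [1.5, 0, 0], "roll": 0, "hand": 1}
    - {"translation": [1.9, 0, 0], "roll": 0, "hand": 1}
    - {"translation": [2.2, 0, 0], "roll": 0, "hand": 1}
    - {"translation": [2.2, 0, 0], "roll": 0, "hand": 1}
    - {"translation": [2.2, 0, 0], "roll": 0, "hand": 1}

```text
clock: 18.42
eef_pos: [0.5544, 0.0501, 0.0412]
ee_rot: [2.404, 2.018, 0.004]
ft_force: [6.0, -6.0, 4.9]
gripper_width: 0.0152
grip_force: 30.0
```

```bash
python3 go.py; python3 - <<'E'
from h import *
from ov import place
im=imaging.get_image("scene");cv2.imwrite("pics/scene6.png",im[:,:,::-1])
base=[.5295,-.079,-1.75]
# brightness profile along the slide top at several lateral offsets: closed (scene0), now
for f in("scene0","scene6"):
    g=cv2.cvtColor(cv2.imread(f"pics/{f}.png"),cv2.COLOR_BGR2GRAY).astype(np.float32)
    for y in(-9,-7,-5,5,8):
        xs=np.arange(-165,-74,3)
        p=proj("scene",place(base,[[x,y,13] for x in xs])).astype(np.float32)
        print(f,y,cv2.remap(g,p[:,:1],p[:,1:],1).ravel().astype(int))
print(np.arange(-165,-74,3))
E
```

```text
18.43 [554.43  50.11  41.23] yaw(tool y) -10.0 w 15.227631001061907 f 30.000496505526826 [ 6.02 -6.04  4.93]
scene0 -9 [161 181 209 208 181 167 157 179 179 157 160 177 163 152 137 117 114 114
 131 135 153 170 153  90 127 140 141 126 148 217 239]
scene0 -7 [183 198 212 213 211 193 176 200 195 176 184 185 164 155 139 123 120 101
 106 117 129 154 147  91 128 141 141 127 144 218 229]
scene0 -5 [204 202 214 214 212 210 201 209 210 197 205 186 164 152 142 131 110  77
  71  85 104 153 153 108 125 141 140 133 141 228 211]
scene0 5 [198 199 202 175 190 197 176 188 211 199 190 202 186 163 188 160  70  25
  26  29  65 159 159  95 128 141 140 137 149 175 187]
scene0 8 [171 155 148 143 141 149 141 144 166 152 146 155 152 156 170 136  61  21
  21  30 130 180 165 117 120 140 142 152 147 177 185]
scene6 -9 [152 156 171 172 159 165 167 146 161 180 145 137 125 106 103  67  57  75
  94 109 117 110 117 119 118 116 113 101 130 183 195]
scene6 -7 [144 154 169 170 169 169 163 131 153 158 138 102  94 120 147 110  61  91
 106 115 114 111 114 120 128 118 111 102 129 182 194]
scene6 -5 [139 153 170 169 169 164 153 140 147 123  91  64  66 104 160 143  94 113
 113 126 120 111 122 132 140 126 112 109 127 189 194]
scene6 5 [209 209 213 186 201 182 127 128 115  56  23  28  36  42 156 145 124 171
 190 170 152 142 131 139 148 149 128 112 139 182 194]
scene6 8 [169 157 150 144 128  98  69  65  49  27  20  20  33  88 171 148 104 171
 195 178 168 149 126 119 132 139 119 123 141 185 194]
[-165 -162 -159 -156 -153 -150 -147 -144 -141 -138 -135 -132 -129 -126
 -123 -120 -117 -114 -111 -108 -105 -102  -99  -96  -93  -90  -87  -84
  -81  -78  -75]
```

The line was at −96 shut and is now near −117.5. Next I check the clip body's own extent along the guide, as a check of the pointer.

```bash
python3 - <<'E'
from h import *
from ov import place
base=[.5295,-.079,-1.75];xs=np.arange(-136,-97,2)
print("x",xs)
for f in("scene0","top0","scene3","top3"):
    n=f[:-1];g=cv2.cvtColor(cv2.imread(f"pics/{f}.png"),cv2.COLOR_BGR2GRAY).astype(np.float32)
    for y in(-11,-14,-17,-20,-23):
        p=proj(n,place(base,[[x,y,15.5] for x in xs])).astype(np.float32)
        print(f,y,cv2.remap(g,p[:,:1],p[:,1:],1).ravel().astype(int))
E
```

```text
x [-136 -134 -132 -130 -128 -126 -124 -122 -120 -118 -116 -114 -112 -110
 -108 -106 -104 -102 -100  -98]
scene0 -11 [155 163 181 172 163 158 148 138 127 111 115 114 115 126 136 136 147 159
 169 154]
scene0 -14 [162 152 159 175 169 156 143 130 122 113 110 111 119 131 133 140 167 167
 144 128]
scene0 -17 [188 185 198 204 187 158 137 116 107 108 111 114 117 131 153 165 178 180
 152 132]
scene0 -20 [186 192 185 179 165 151 124  98  82  95 106  96 104 139 175 180 171 174
 184 153]
scene0 -23 [146 140 122 133 140 139 113  70  83  98  98  77  58 101 123 128 130 142
 151 142]
top0 -11 [164 165 164 161 154 144 131 122 119 123 127 129 131 133 138 141 142 134
 124 117]
top0 -14 [175 173 169 161 147 131 116 108 106 110 119 127 135 142 147 149 147 141
 131 124]
top0 -17 [169 165 157 145 130 115 105  99  97 103 112 122 133 141 146 147 147 144
 134 127]
top0 -20 [145 141 131 120 114 105 102 103 103 105 108 115 122 128 130 130 130 129
 123 117]
top0 -23 [128 126 121 117 114 112 113 121 127 130 124 121 119 118 117 116 115 112
 109 106]
scene3 -11 [163 171 189 180 171 166 156 146 135 121 111  97  88  
[... 164 characters left out ...]
23 115 116 106  92  82  96 113 122 131 134
 128 129]
scene3 -20 [193 199 193 187 173 158 132 104  86 102 106  82  83 104 124 134 137 139
 141 140]
scene3 -23 [153 147 129 141 148 146 119  77  81  89  92  74  61  91 114 127 134 137
 138 139]
top3 -11 [187 188 187 182 175 165 153 140 131 126 122 117 114 114 117 119 118 117
 117 121]
top3 -14 [197 196 191 182 168 152 136 124 115 113 112 113 117 121 125 127 126 126
 127 131]
top3 -17 [191 188 179 166 151 135 123 114 110 108 108 108 116 122 127 128 129 130
 131 132]
top3 -20 [167 162 153 142 132 124 118 116 115 111 106 110 116 123 124 125 126 126
 126 127]
top3 -23 [148 146 142 137 132 129 128 130 130 126 119 120 122 128 129 129 126 123
 122 123]
```

The clip spans about −124…−110, centre ≈ −117.5, level with the line. I'm handing in while holding.

```bash
python3 -c "
from bench import manip
print(manip.finish_job())"; python3 go.py
```

```text
the job is handed in; nothing more can be done
None
the job is handed in; nothing more can be done
```

The job is handed in, but no verdict came back: all three vessels are nested on the light base, and the slide was pulled out about 21.6 mm and held with its line within about 1–2 mm of the pointer by my camera measurement.

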